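# Fish a dropped screwdriver out through a dryer's service hatch

### The arm

A 6-joint arm with a two-finger parallel gripper is mounted at the origin on a cart in front of the work surface, level with it; the furniture and walls round the work are solid. World frame = base frame: x ahead of the robot, y to its left, z up, the work surface at z = 0. Lengths are in m, angles in degrees, forces in N, time in s.
With the tool pointing down it reaches from about 0.3 to 0.75 m from the base axis. Payload 8.5 kg.
Tool frame: the origin (TCP) lies between the finger pads; the fingertips stand 19 mm ahead of it and the grasp point (between the pads) is the TCP; z points along the fingers, y is the line along which they close (so a half turn about z gives the same grasp; the last joint's range is limited). The gripper opens to 85 mm and grips with 20 to 120 N. Pads are 22 mm wide; open, the fingers measure 114 mm over their backs; the gripper's body (76 mm by 85 mm) begins 54 mm behind the grasp point. The pads swing forward as they close: fully open they stand 13 mm farther back than shut.
Start: joints at [63.638, 21.807, 74.336, -0, 83.858, -12.336], TCP at [0.133, 0.534, 0.25] pointing down, gripper open.
Joint ranges: [-178.18, 178.18], [-50.72, 133.34], [12.68, 142.11], [-81.47, 261.47], [9.98, 163.14], [-165.26, 165.26]. Speed limits (degrees/s): [136.94, 136.94, 180, 180, 180, 180].

### API

Orientations are given as a 3x3 rotation matrix whose columns are the frame's x, y, z axes.
In Python, from rig import env, optics gives the robot as it stands.
- The arm moves only by the tool arm_command, never from a script. Its argument "commands" is one flat list of numbers, 7 for each row, row after row: the closure, from -1 (fully open) to 1 (shut), so that 0 is half open, then the shift along the tool's x, y, z as a fraction of full scale, then the turn, a rotation vector about the tool's x, y, z as a fraction of full scale. A call has 1 to 12 rows; each row is the pose to reach, as a shift and turn from the pose commanded when the call began, along the tool's axes at that moment; what a row does not reach only later rows make up. Full scale, the value 1, is 500 mm for a shift and 120 degrees for a turn. A row lasts 1/12 s, in which the tool goes at most 41.7 mm and 7.16 degrees, less where a joint would pass 70% of its speed; a pose out of reach is approached as far as the arm can. A call with a number of a shift or a turn outside -1 to 1 is refused whole. A call with a gripper value outside its range is refused whole. The fingers move at their own pace and stop on an object; "newtons" is the grip in N (left out, the last holds). Time passes only in rows, so rows that repeat a pose let the fingers close. It gives the time, the measured TCP pose, the force, the opening and the grip force at its end, in the units of the state.
- env.observe(): the state, without advancing time (a new reading comes with each control period).
- optics.get_image(name): name is "scene" or "side" or "wrist"; returns a dict with "image" (384x512x3 uint8, red, green, blue), "intrinsics" (3x3 intrinsics, pixels), "k1" (the pictures are not rectified: a ray, as slopes to the right and down, at radius r is drawn at 1 + k1 r^2 times it, then the intrinsics apply), "origin" and "orientation" of the camera in the world; the wrist camera has in their place "tool_from_camera" (4x4, takes a point from camera to tool coordinates, whose origin is the TCP and whose axes are the flange's). Camera axes: x right, y down, z forward; pixel columns grow to the right and rows downward; lengths in m; the calibration is good to about 2 mm. A picture is of the moment at which its call begins: read the wrist's pose just before it. There is no depth.
- env.close_job(): hands the job in; it is judged then, once.
The state is a dict: "time_s": time; "q": joint angles; "qvel": joint speeds; "joint_efforts": joint torques, N m; "position": TCP position; "tool_rot": TCP orientation; "ft_force": force on the tool from outside, world axes, zero at the start; "wrist_torque": the same for the moment, N m; "grip_width": finger opening in m; "gripper_force": force on a finger pad.
Only numpy, scipy, OpenCV 4.12 (cv2) and the standard library are available. Lean on these libraries where they do the work, as an engineer would, in place of code of your own. Each camera call takes 0.05 s, during which the arm holds its last target. There are 200 camera calls.

### The job

The red screwdriver was dropped into the blue dryer housing and lies under its cover, longer than the open service hatch. Work it out diagonally through the hatch, one end first, and finish still holding it in the gripper, roughly level and well clear above the hatch, touching nothing else (about 10 cm above the cover is fine). Leave everything else where it is.

Things in the scene. Friction and masses are not known exactly. Their poses are not given: they have to be found in the camera images.
- housing: Low blue sheet-metal box fixed to the table, 206 (its x) x 312 (its y) mm. Origin: centre of its underside, z up. Above the origin: white inner floor 6 mm, cover underside 54 mm, cover top 57 mm. Walls 3 mm thick; inside 200 x 306 mm, empty but for the screwdriver. The cover has one open hatch at its centre, clear opening 120 mm along x by 140 mm along y.
- hatch (a point): Centre of the hatch opening, 58 mm above the housing's origin; axes as the housing's. A black rubber trim 5 mm thick, top at 58 mm, edges the opening.
- red_screwdriver: Red-handled screwdriver, 191 x 24 x 25 mm, about 70 g, loose on the housing's floor along the housing's y (within 10 degrees), handle end to its +y, both ends under the cover. Origin: middle of its length, on its underside, 12 mm below the centre line. +y points to the handle end: handle, 24 mm wide, from y = 0 to +96 mm; steel shaft, 6 mm thick, from 0 to -96 mm.
- shaft_tip (a point): Tip of the screwdriver's shaft, on its centre line, at y = -96 mm.
- handle_end (a point): End of the screwdriver's handle, on its centre line, at y = +95 mm.
- pliers: Blue-handled pliers lying on the table, 60 x 168 x 15 mm; origin centre of the underside. A bystander.
- masking_tape: Tan masking tape roll lying flat, 98 x 96 x 25 mm; origin centre of the underside. A bystander.
- wash_timer: Round white timer with a blue dial, the one nearest the housing, 66 x 66 x 52 mm; origin centre of the underside. A bystander.

How it is judged:
By the outcome, as a careful person would: the job done as asked, in the order asked, and still so for the second after the job is handed in, while the arm keeps its last pose, push and grip.
It also fails if it takes over 38 s, if anything falls off the work surface, if the arm or the gripper's body presses on something with over 40 N, if the wrist force passes 120 N, or if a joint passes its speed limit or range.

## Working session

There is one attempt and no reset: what is moved stays moved. The work goes in short steps, Python scripts to look and compute and a tool call to move; the robot and the scene stay as the last step left them, time stands still between calls to the robot, and variables do not carry over. Pictures are saved under pics/ and viewed, at most 10 in all, crops included, and the job is handed in when it is done.

Besides the shell and the picture viewer there is one more tool, called by a JSON object that holds its "name" and its "arguments". arm_command: Moves the arm, as the interface text tells. Shift numbers are shares of 500 mm and turn numbers shares of 120 degrees, none past 1 either way. Its arguments: {"type":"object","properties":{"commands":{"type":"array","items":{"type":"number"}},"newtons":{"type":"number"}},"required":["commands"]}

```bash
mkdir -p pics; ls
cat > h.py <<'E'
import numpy as np, cv2
from rig import env, optics
def shot(n,f):
    s=env.observe(); d=optics.get_image(n)
    cv2.imwrite(f'pics/{f}.png',d['image'][:,:,::-1])
    if n=='wrist':
        T=np.eye(4);T[:3,:3]=s['tool_rot'];T[:3,3]=s['position'];T=T@np.array(d['tool_from_camera'])
        d['origin']=T[:3,3];d['orientation']=T[:3,:3]
    np.savez(f'pics/{f}.npz',K=d['intrinsics'],k1=d['k1'],o=d['origin'],R=d['orientation'],im=d['image'])
    return d
def ray(f,uv):
    d=np.load(f'pics/{f}.npz');k=float(d['k1'])
    pts=np.array(uv,float).reshape(-1,1,2)
    n=cv2.undistortPoints(pts,d['K'],np.array([k,0,0,0,0.]))[:,0]
    return d['o'],np.c_[n,np.ones(len(n))]@d['R'].T
def onz(f,uv,z):
    o,r=ray(f,uv); return o+r*((z-o[2])/r[:,2])[:,None]
def proj(f,P):
    d=np.load(f'pics/{f}.npz');c=(np.atleast_2d(P)-d['o'])@d['R'];n=c[:,:2]/c[:,2:]
    n=n*(1+float(d['k1'])*(n**2).sum(1))[:,None]
    K=d['K'];return n@K[:2,:2].T+K[:2,2]
E
python3 - <<'E'
from h import *
np.set_printoptions(precision=3,suppress=True)
ims=[shot(n,n+'0') for n in('scene','side','wrist')]
for d in ims: print(d['origin'],d['orientation'][:,2],d['k1'],d['intrinsics'][0])
print(env.observe())
E
```

```text
pics
[-0.203 -0.583  0.861] [ 0.603  0.437 -0.668] -0.17706445468660809 [480.862   0.    260.7  ]
[ 0.54  -1.015  0.708] [-0.053  0.823 -0.566] 0.01207886615181968 [377.05    0.    262.599]
[0.055 0.553 0.373] [ 0.304 -0.077 -0.949] -0.013905267707775167 [346.101   0.    257.128]
{'time_s': 0.15, 'q': array([ 63.637,  21.832,  74.372,  -0.   ,  83.858, -12.337]), 'qvel': array([-0.03 , -0.083, -0.161, -0.023, -0.011, -0.033]), 'joint_efforts': array([  0.002, -44.863, -23.134,  -0.   ,   0.004,   0.   ]), 'position': array([0.133, 0.533, 0.25 ]), 'tool_rot': array([[-0.97 ,  0.242, -0.   ],
       [ 0.242,  0.97 , -0.001],
       [ 0.   , -0.001, -1.   ]]), 'ft_force': array([ 0.179, -0.682,  0.705]), 'wrist_torque': array([ 0.03 , -0.013, -0.001]), 'gripper_force': 0.0, 'grip_width': 0.08550521923495179}
```

View pics/scene0.png

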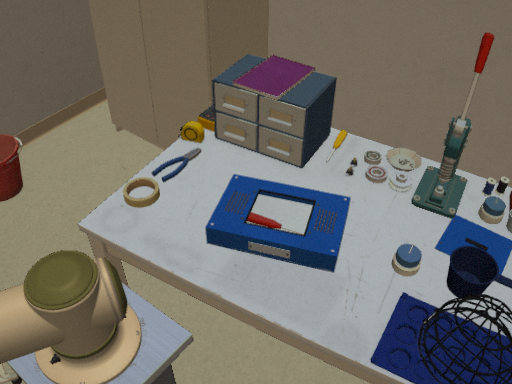

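View pics/side0.png

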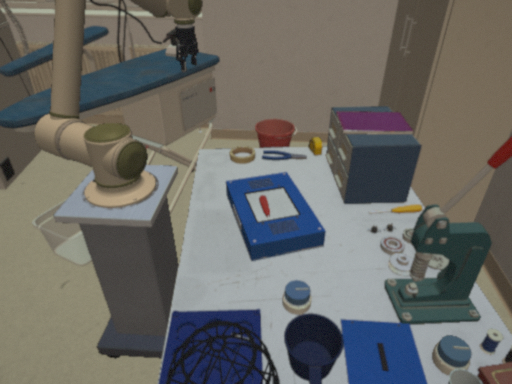

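The scene view shows the blue housing around (280,220) with the hatch at about (245-315, 190-235). The red handle is at (248-285, 213-230), towards the upper-left end, and its shaft runs to about (305,233). The side view agrees: hatch at about (270,205), handle at (265,205).

```bash
cat >> h.py <<'E'
def housing(f,near,z=.057):
    im=np.load(f'pics/{f}.npz')['im']; hsv=cv2.cvtColor(im,cv2.COLOR_RGB2HSV)
    m=cv2.inRange(hsv,(100,120,40),(125,255,255))
    dark=cv2.inRange(hsv,(0,0,0),(180,255,45)); 
    return im,hsv,m,dark
E
python3 - <<'E'
from h import *
np.set_printoptions(precision=3,suppress=True)
for f,c in(('scene0',(280,220)),('side0',(275,212))):
    im,hsv,m,dk=housing(f,c)
    n,l,st,ce=cv2.connectedComponentsWithStats(m)
    i=min(range(1,n),key=lambda i:np.hypot(*(ce[i]-c))+ (1e3 if st[i,4]<1500 else 0))
    b=(l==i).astype('uint8')
    cs,h=cv2.findContours(b,cv2.RETR_CCOMP,cv2.CHAIN_APPROX_NONE)
    o=max(cs,key=cv2.contourArea)
    holes=[cs[j] for j in range(len(cs)) if h[0][j][3]>=0]; ho=max(holes,key=cv2.contourArea)
    a=cv2.approxPolyDP(cv2.convexHull(o),4,True)[:,0]; q=cv2.approxPolyDP(cv2.convexHull(ho),4,True)[:,0]
    print(f,'outer',a.tolist());print(onz(f,a,.057)); print('hole',q.tolist());print(onz(f,q,.058))
    red=cv2.inRange(hsv,(0,130,60),(8,255,255))|cv2.inRange(hsv,(172,130,60),(180,255,255))
    red&=cv2.drawContours(np.zeros_like(red),[cv2.convexHull(ho)],-1,255,-1)
    p=cv2.findNonZero(red)[:,0]; v=cv2.fitLine(p.astype('f4'),cv2.DIST_L2,0,.01,.01).ravel()
    t=(p-v[2:])@v[:2]; e=np.array([v[2:]+v[:2]*t.min(),v[2:]+v[:2]*t.max()]);print('red',e,onz(f,e,.018))
E
```

```text
scene0 outer [[233, 175], [348, 197], [333, 270], [208, 242], [206, 226]]
[[ 0.544  0.05   0.057]
 [ 0.653 -0.234  0.057]
 [ 0.425 -0.324  0.057]
 [ 0.324 -0.055  0.057]
 [ 0.36  -0.018  0.057]]
hole [[258, 190], [315, 200], [306, 234], [245, 223]]
[[ 0.535 -0.039  0.058]
 [ 0.591 -0.174  0.058]
 [ 0.479 -0.219  0.058]
 [ 0.422 -0.085  0.058]]
red [[247.929 216.088]
 [280.199 226.376]] [[ 0.477 -0.051  0.018]
 [ 0.497 -0.136  0.018]]
side0 outer [[286, 173], [323, 229], [322, 243], [252, 258], [227, 182]]
[[ 0.549  0.048  0.057]
 [ 0.653 -0.23   0.057]
 [ 0.646 -0.286  0.057]
 [ 0.473 -0.353  0.057]
 [ 0.363 -0.021  0.057]]
hole [[283, 186], [298, 217], [257, 223], [244, 193]]
[[ 0.541 -0.032  0.058]
 [ 0.586 -0.185  0.058]
 [ 0.475 -0.22   0.058]
 [ 0.424 -0.079  0.058]]
red [[261.78  196.755]
 [267.173 213.946]] [[ 0.475 -0.038  0.018]
 [ 0.497 -0.126  0.018]]
```

```bash
cat >> h.py <<'E'
from scipy.spatial.transform import Rotation as Ro
def down(a,tilt=0):
    a=np.radians(a);d=np.array([np.cos(a),np.sin(a),0]);z=np.array([0,0,-1.])
    R=np.c_[d,np.cross(z,d),z]
    return R@Ro.from_rotvec([0,np.radians(tilt),0]).as_matrix()   # + tilt: check sign of x_z
def mv(P,R):
    s=env.observe();R0=s['tool_rot']
    sh=R0.T@(np.array(P)-s['position'])/.5
    tv=Ro.from_matrix(R0.T@R).as_rotvec(degrees=True)/120
    print(np.round(sh,4),np.round(tv,4),'rows>=',np.linalg.norm(sh)*.5/.0417,np.linalg.norm(tv)*120/7.16)
E
python3 - <<'E'
from h import *
np.set_printoptions(precision=3,suppress=True)
print('cabinet base',onz('scene0',[[215,145],[300,160]],0.),onz('side0',[[342,200],[410,203]],0))
print(down(103,30)[:,0])
mv([.49,-.09,.27],down(103))
E
```

```text
cabinet base [[ 0.676  0.229  0.   ]
 [ 0.771 -0.017 -0.   ]] [[ 0.733 -0.011  0.   ]
 [ 0.948 -0.011  0.   ]]
[-0.195  0.844  0.5  ]
[-0.994 -1.037 -0.039] [-0.001  0.     0.525] rows>= 17.231824612842935 8.79524867152232
```

{"name": "arm_command", "arguments": {"commands": [-0.3,-0.994,-0.99,-0.04,0,0,0.525,-0.3,-0.994,-0.99,-0.04,0,0,0.525,-0.3,-0.994,-0.99,-0.04,0,0,0.525,-0.3,-0.994,-0.99,-0.04,0,0,0.525,-0.3,-0.994,-0.99,-0.04,0,0,0.525,-0.3,-0.994,-0.99,-0.04,0,0,0.525,-0.3,-0.994,-0.99,-0.04,0,0,0.525,-0.3,-0.994,-0.99,-0.04,0,0,0.525,-0.3,-0.994,-0.99,-0.04,0,0,0.525,-0.3,-0.994,-0.99,-0.04,0,0,0.525,-0.3,-0.994,-0.99,-0.04,0,0,0.525,-0.3,-0.994,-0.99,-0.04,0,0,0.525]}}

```text
time_s: 1.15
position: [0.3918, 0.1035, 0.2647]
tool_rot: [[-0.224, 0.975, 0.0], [0.975, 0.224, 0.0], [0.0, 0.0, -1.0]]
ft_force: [1.1, 1.3, -0.5]
grip_width: 0.0555
gripper_force: 0.0
```

```bash
python3 -c "
from h import *
mv([.49,-.09,.27],down(103))"
```

```text
[-0.4212  0.1046 -0.0106] [ 0.0001 -0.     -0.0004] rows>= 5.205886654016731 0.006240621211836746
```

{"name": "arm_command", "arguments": {"commands": [-0.3,-0.42,0.105,-0.01,0,0,0,-0.3,-0.42,0.105,-0.01,0,0,0,-0.3,-0.42,0.105,-0.01,0,0,0,-0.3,-0.42,0.105,-0.01,0,0,0,-0.3,-0.42,0.105,-0.01,0,0,0,-0.3,-0.42,0.105,-0.01,0,0,0,-0.3,-0.42,0.105,-0.01,0,0,0,-0.3,-0.42,0.105,-0.01,0,0,0]}}

```text
time_s: 1.82
position: [0.4894, -0.0871, 0.2691]
tool_rot: [[-0.224, 0.975, -0.001], [0.975, 0.224, 0.001], [0.001, -0.001, -1.0]]
ft_force: [0.1, 1.1, 0.3]
grip_width: 0.0556
gripper_force: 0.0
```

```bash
python3 -c "
from h import *
shot('wrist','w1')
s=env.observe();print(s['position'],s['time_s'],s['q'],s['grip_width'])"
```

```text
[ 0.48916459 -0.08640385  0.26939563] 1.8667 [-2.37070516e+01  1.56461494e+01  8.04044004e+01  1.47937226e-02
  8.40016693e+01 -3.67080317e+01] 0.055474802954279756
```

View pics/w1.png

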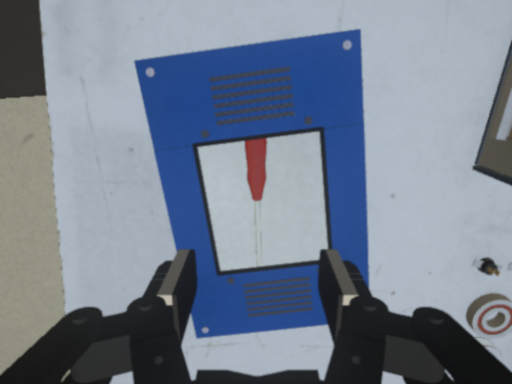

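The wrist view shows the hatch corners at about (195,145), (322,130), (329,248) and (218,272). The red handle runs from (256,138) at the hatch edge to its shaft end at (258,200), with the shaft continuing down to about (258,265).

Run:
```python
from h import *
np.set_printoptions(precision=4,suppress=True)
f='w1';im,hsv,m,dk=housing(f,0)
w=cv2.inRange(hsv,(0,0,90),(180,70,255))|cv2.inRange(hsv,(0,130,60),(8,255,255))|cv2.inRange(hsv,(172,130,60),(180,255,255))
w=cv2.morphologyEx(w,cv2.MORPH_CLOSE,np.ones((5,5)))
n,l=cv2.connectedComponents(w); b=(l==l[200,230]).astype('uint8')
c=max(cv2.findContours(b,0,1)[0],key=cv2.contourArea)
r=cv2.approxPolyDP(c,6,True)[:,0];print(r.tolist())
P=onz(f,r,.058);print(P)
C=P[:,:2].mean(0)
red=(cv2.inRange(hsv,(0,130,60),(8,255,255))|cv2.inRange(hsv,(172,130,60),(180,255,255)))
n,l=cv2.connectedComponents(red);red=(l==l[160,256])
vs=[];
for v in range(145,200,6):
    x=np.where(red[v])[0]; A=onz(f,[[x.min()-.5,v],[x.max()+.5,v]],.018)
    vs.append(A.mean(0)); print(v,x.min(),x.max(),np.linalg.norm(A[1]-A[0]))
vs=np.array(vs);d=vs[0]-vs[-1];ha=np.degrees(np.arctan2(d[1],d[0]))
y,x=np.where(red);e=onz(f,[[x[y==y.max()].mean(),y.max()+.5]],.018)[0]
print('C',C,'handle ang',ha,'shaft end of handle',e)
e1=(P[0]-P[1]);print([np.degrees(np.arctan2(*(P[(i+1)%len(P)]-P[i])[[1,0]])) for i in range(len(P))],[np.linalg.norm(P[(i+1)%len(P)]-P[i]) for i in range(len(P))])
for v in (215,235,250): print(v,im[v,248:270].astype(int).sum(1))
```

```text
[[319, 131], [197, 147], [220, 270], [317, 260], [328, 248]]
[[ 0.5399 -0.0414  0.058 ]
 [ 0.4281 -0.083   0.058 ]
 [ 0.476  -0.2119  0.058 ]
 [ 0.5766 -0.1761  0.058 ]
 [ 0.5841 -0.1595  0.058 ]]
145 246 264 0.020711724198229368
151 247 264 0.0197282271121456
157 247 263 0.018734227701381213
163 248 263 0.017729344585665354
169 249 263 0.016713469459009447
175 248 264 0.019047852304265853
181 249 263 0.01690151624791473
187 251 262 0.013597817586273323
193 253 260 0.009116959031838321Traceback (most recent call last):
  File "<stdin>", line 15, in <module>
    return umr_minimum(a, axis, None, out, keepdims, initial, where)
ValueError: zero-size array to reduction operation minimum which has no identity
```

Run:
```python
from h import *
np.set_printoptions(precision=4,suppress=True)
f='w1';im,hsv,m,dk=housing(f,0)
red=(cv2.inRange(hsv,(0,110,50),(10,255,255))|cv2.inRange(hsv,(170,110,50),(180,255,255)))
n,l=cv2.connectedComponents(red);red=(l==l[160,256]);y,x=np.where(red)
e=onz(f,[[x[y==y.max()].mean(),y.max()+.5],[x[y==145].mean(),145]],.018);d=e[1]-e[0]
print(y.min(),y.max(),e,np.degrees(np.arctan2(d[1],d[0])))
for v in (210,230,250): print(v,(im[v,248:270].astype(int).sum(1)/3).astype(int))
C=np.array([.5065,-.1275]); H=onz(f,[[320.5,131],[196,147],[219,271],[329,248]],.058)[:,:2]
print(H,H.mean(0));h=H[0]-H[3];print(np.degrees(np.arctan2(h[1],h[0])))
h=H[1]-H[2];print(np.degrees(np.arctan2(h[1],h[0])))
```

```text
138 199 [[ 0.4999 -0.1365  0.018 ]
 [ 0.4848 -0.0754  0.018 ]] 103.87673089439636
210 [186 186 185 185 185 182 174 170 178 184 182 176 175 184 188 188 187 187
 186 186 185 184]
230 [185 184 183 182 183 183 181 174 170 179 185 183 181 181 184 186 185 185
 184 183 183 183]
250 [185 185 185 184 183 182 180 170 164 174 183 181 175 172 180 183 184 184
 185 185 184 184]
[[ 0.5413 -0.0411]
 [ 0.4272 -0.0832]
 [ 0.4752 -0.2134]
 [ 0.5851 -0.1593]] [ 0.5072 -0.1242]
110.35356966859872
110.24189209032382
```

```bash
python3 -c "
from h import *
mv([.489,-.093,.11],down(103.9))"
```

```text
[-0.013  -0.0031  0.3188] [-0.0003 -0.0004 -0.0075] rows>= 3.8257106797018703 0.1260063037290211
```

{"name": "arm_command", "arguments": {"commands": [0,-0.013,-0.003,0.319,0,0,-0.0075,0,-0.013,-0.003,0.319,0,0,-0.0075,0,-0.013,-0.003,0.319,0,0,-0.0075,0,-0.013,-0.003,0.319,0,0,-0.0075,0,-0.013,-0.003,0.319,0,0,-0.0075,0,-0.013,-0.003,0.319,0,0,-0.0075,0,-0.013,-0.003,0.319,0,0,-0.0075], "newtons": 60}}

```text
time_s: 2.45
position: [0.4905, -0.0935, 0.1123]
tool_rot: [[-0.241, 0.971, 0.003], [0.971, 0.241, -0.001], [-0.002, 0.003, -1.0]]
ft_force: [1.0, 0.2, 0.4]
grip_width: 0.0427
gripper_force: 0.0
```

Run:
```python
from h import *
np.set_printoptions(precision=4,suppress=True)
shot('wrist','w2')
f='w2';im,hsv,m,dk=housing(f,0)
red=(cv2.inRange(hsv,(0,110,50),(10,255,255))|cv2.inRange(hsv,(170,110,50),(180,255,255)))
n,l,st,ce=cv2.connectedComponentsWithStats(red.astype('uint8'))
i=1+np.argmax(st[1:,4]);red=l==i;y,x=np.where(red);print(st[i])
for v in range(y.min()+4,y.max(),15):
    xx=x[y==v];A=onz(f,[[xx.min(),v],[xx.max()+1,v]],.018);print(v,A.mean(0),np.linalg.norm(A[1]-A[0]))
e=onz(f,[[x[y==y.max()].mean(),y.max()+.5]],.018);print(e)
mv([.489,-.093,.029],down(103.9))
```

```text
[ 237  173   35   91 2387]
177 [ 0.4845 -0.0749  0.018 ] 0.02283915646832968
192 [ 0.4873 -0.0848  0.018 ] 0.02118191040533646
207 [ 0.4898 -0.0951  0.018 ] 0.018805515422043225
222 [ 0.4924 -0.1057  0.018 ] 0.019086084821212584
237 [ 0.4951 -0.1167  0.018 ] 0.01799213700909294
252 [ 0.4982 -0.1278  0.018 ] 0.011946296946957927
[[ 0.5    -0.1368  0.018 ]]
[ 0.0028 -0.0036  0.1671] [0.0016 0.0013 0.0002] rows>= 2.0043948164599517 0.03492665475397243
```

View pics/w2.png

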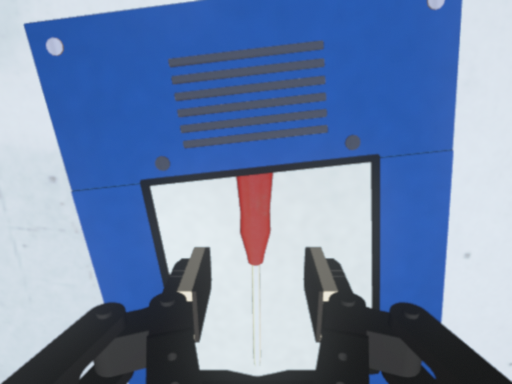

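The closer wrist view puts the handle at (237-272, 173-264), centred between the fingers, and the points agree with the first measurement. Descending.

{"name": "arm_command", "arguments": {"commands": [0,0.002,-0.003,0.08,0,0,0,0,0.002,-0.003,0.12,0,0,0,0,0.002,-0.003,0.15,0,0,0,0,0.002,-0.003,0.165,0,0,0,0,0.002,-0.003,0.165,0,0,0,0,0.002,-0.003,0.165,0,0,0]}}

```text
time_s: 3.0
position: [0.4888, -0.0936, 0.029]
tool_rot: [[-0.24, 0.971, 0.002], [0.971, 0.24, -0.001], [-0.001, 0.002, -1.0]]
ft_force: [-0.2, 0.0, -0.1]
grip_width: 0.0428
gripper_force: 0.0
```

```bash
python3 -c "
from h import *
mv([.489,-.093,.029],down(103.9))"
```

```text
[ 0.001   0.0007 -0.0001] [ 0.0009  0.0007 -0.0001] rows>= 0.014247864006495777 0.019152006885952644
```

Close the gripper.

{"name": "arm_command", "arguments": {"commands": [1,0,0,0,0,0,0,1,0,0,0,0,0,0,1,0,0,0,0,0,0,1,0,0,0,0,0,0,1,0,0,0,0,0,0,1,0,0,0,0,0,0,1,0,0,0,0,0,0,1,0,0,0,0,0,0], "newtons": 60}}

```text
time_s: 3.67
position: [0.4889, -0.0936, 0.0292]
tool_rot: [[-0.24, 0.971, 0.003], [0.971, 0.24, -0.001], [-0.002, 0.003, -1.0]]
ft_force: [-0.5, 0.5, 8.3]
grip_width: 0.0202
gripper_force: 58.4
```

{"name": "arm_command", "arguments": {"commands": [1,0,0,-0.006,0,0,0,1,0,0,-0.012,0,0,0,1,-0.02,0,-0.014,0,0,0,1,-0.04,0,-0.014,0,0,0,1,-0.06,0,-0.014,0,0,0,1,-0.074,0,-0.014,0,0,0,1,-0.074,0,-0.014,0,0,0,1,-0.074,0,-0.014,0,0,0]}}

```text
time_s: 4.33
position: [0.4968, -0.1298, 0.0343]
tool_rot: [[-0.239, 0.971, -0.0], [0.971, 0.239, 0.0], [0.0, -0.0, -1.0]]
ft_force: [-0.3, -0.1, -0.7]
grip_width: 0.0203
gripper_force: 58.8
```

Run:
```python
from h import *
shot('wrist','w3')
np.set_printoptions(precision=4,suppress=True)
s=env.observe();print(s['ft_force'],s['position'],s['grip_width'])
```

```text
[ 0.3297  0.2064 -0.8902] [ 0.4966 -0.1293  0.0343] 0.020172923661409894
```

View pics/w3.png

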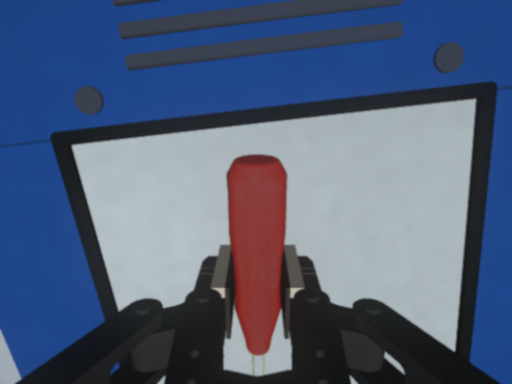

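The handle end (257,160) now sits inside the opening, clear of the trim at row ~118, and is held straight. Next I plan the tilt.

Run:
```python
from h import *
np.set_printoptions(precision=4,suppress=True)
s=env.observe();R0=s['tool_rot'];p0=s['position']
e=onz('w3',[[257,162]],.023)[0];print('handle end in tool',R0.T@(e-p0))
C=np.array([.507,-.126,0]);yh=np.array([np.cos(np.radians(110.3)),np.sin(np.radians(110.3)),0])
tl=np.array([-.141,0,.011]);hl=np.array([.05,0,.011])
tip0=p0+R0@tl;u=R0[:,0]
print('tip y,z',(tip0-C)@yh,tip0[2],'end y',(p0+R0@hl-C)@yh)
for th,dz,s_ in [(5,-.001,0),(10,-.003,0),(15,-.005,0),(20,-.007,0),(20,0.016,.066),(20,.034,.1),(20,.12,.1),(0,.19,.1)]:
    R=R0@Ro.from_rotvec([0,np.radians(th),0]).as_matrix()
    tip=tip0+u*s_+[0,0,dz]; P=tip-R@tl; end=P+R@hl
    ax=R[:,0]; k=(-.07-(tip-C)@yh)/(ax@yh)
    print(th,'cmd',R0.T@(P-p0)/.5,'turn',th/120,'P',P,'tip y',(tip-C)@yh,tip[2],'z@edge',(tip+k*ax)[2],'end',(end-C)@yh,end[2])
```

```text
handle end in tool [0.0485 0.0001 0.0114]
tip y,z -0.13963099045155059 0.023249696204393072 end y 0.05015727752519162
5 cmd [-0.003   0.     -0.0225] turn 0.041666666666666664 P [ 0.497  -0.1308  0.0456] tip y -0.13963099045155059 0.02224969620439307 z@edge 0.02841842590803412 end 0.04942525689811772 0.038998515675750134
10 cmd [-0.0081  0.     -0.0426] turn 0.08333333333333333 P [ 0.4976 -0.1333  0.0556] tip y -0.13963099045155059 0.020249696204393073 z@edge 0.03264479607181078 end 0.04725440407342951 0.05351739947669808
15 cmd [-0.0153  0.     -0.0622] turn 0.125 P [ 0.4985 -0.1368  0.0654] tip y -0.13963099045155059 0.01824969620439307 z@edge 0.037066967766317946 end 0.043661240551919674 0.06778309596815534
20 cmd [-0.0245  0.     -0.0811] turn 0.16666666666666666 P [ 0.4996 -0.1413  0.0749] tip y -0.13963099045155059 0.016249696204393073 z@edge 0.041798221120101106 end 0.038673112477598456 0.08167181337832581
20 cmd [ 0.1075 -0.     -0.1271] turn 0.16666666666666666 P [ 0.4838 -0.0772  0.0979] tip y -0.07404970413497997 0.03928510366359314 z@edge 0.04077099329869422 end 0.10425439879416909 0.10470722083752589
20 cmd [ 0.1755 -0.     -0.1631] turn 0.16666666666666666 P [ 0.4757 -0.0442  0.1159] tip y -0.040265405123413284 0.05730334386984773 z@edge 0.046393330481605835 end 0.13803869780573577 0.12272546104378047
20 cmd [ 0.1756 -0.0001 -0.3351] turn 0.16666666666666666 P [ 0.4757 -0.0442  0.2019] tip y -0.040265405123413284 0.14330334386984772 z@edge 0.13239333048160581 end 0.13803869780573577 0.20872546104378045
0 cmd [ 0.2002 -0.0002 -0.38  ] turn 0.0 P [ 0.4727 -0.0322  0.2244] tip y -0.040265405123413284 0.21330334386984773 z@edge 0.21328729010643355 end 0.14952286285332897 0.21340581091086613
```

{"name": "arm_command", "arguments": {"commands": [1,-0.001,0,-0.011,0,0.021,0,1,-0.003,0,-0.0225,0,0.0417,0,1,-0.005,0,-0.033,0,0.0625,0,1,-0.008,0,-0.0426,0,0.0833,0,1,-0.0115,0,-0.0525,0,0.104,0,1,-0.0153,0,-0.0622,0,0.125,0,1,-0.0195,0,-0.072,0,0.146,0,1,-0.0245,0,-0.081,0,0.1667,0,1,-0.0245,0,-0.081,0,0.1667,0,1,-0.0245,0,-0.081,0,0.1667,0]}}

```text
time_s: 5.22
position: [0.4997, -0.1411, 0.0748]
tool_rot: [[-0.225, 0.971, -0.082], [0.913, 0.24, 0.331], [0.341, -0.0, -0.94]]
ft_force: [-1.0, 0.6, -1.7]
grip_width: 0.0201
gripper_force: 58.8
```

Run:
```python
from h import *
shot('scene','s4');w=shot('wrist','w4')
a=cv2.imread('pics/s4.png')[140:300,170:390];a=cv2.resize(a,(528,384))
cv2.imwrite('pics/c4.png',cv2.hconcat([cv2.resize(a,(400,291)),cv2.resize(cv2.imread('pics/w4.png'),(388,291))]))
s=env.observe();print(s['ft_force'],s['position'],s['q'],s['tool_rot'][2])
```

```text
[0.40333925 0.46106859 0.01687613] [ 0.49947833 -0.14050873  0.07479795] [-34.95448939  34.85357636  86.83249079  13.49000762  74.07830472
 -54.37106384] [ 3.41694414e-01 -6.70551413e-04 -9.39810874e-01]
```

View pics/c4.png

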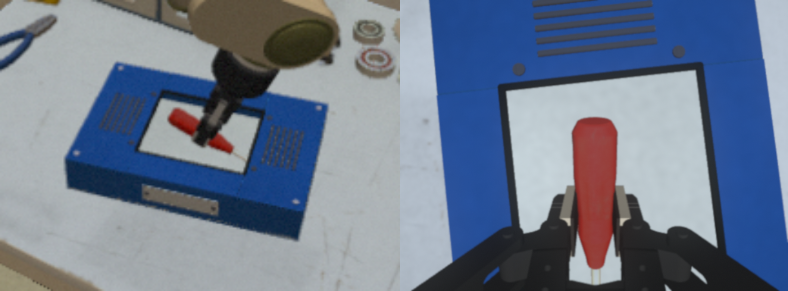

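The handle is raised and inside the opening, with the shaft still running under the far edge and no contact force. Pull along the axis, then go up.

{"name": "arm_command", "arguments": {"commands": [1,0.03,0,0,0,0,0,1,0.065,0,0,0,0,0,1,0.1,0,0,0,0,0,1,0.135,0,0,0,0,0,1,0.17,0,0,0,0,0,1,0.2,0,0,0,0,0,1,0.21,0,0,0,0,0,1,0.21,0,0,0,0,0,1,0.23,0,-0.056,0,0,0,1,0.25,0,-0.11,0,0,0,1,0.27,0,-0.165,0,0,0,1,0.278,0,-0.188,0,0,0]}}

```text
time_s: 6.32
position: [0.4772, -0.0465, 0.214]
tool_rot: [[-0.226, 0.971, -0.078], [0.913, 0.239, 0.33], [0.339, 0.004, -0.941]]
ft_force: [0.5, -0.7, -0.8]
grip_width: 0.0204
gripper_force: 58.9
```

```bash
python3 -c "
from h import *
mv([.491,-.1,.185],down(103.9))
s=env.observe();print(s['ft_force'])"
```

```text
[-0.1237  0.001   0.0171] [ 0.0018 -0.1651 -0.0002] rows>= 1.4971636325766198 2.7672464792503804
[ 0.45624974 -0.6944372  -0.83155826]
```

{"name": "arm_command", "arguments": {"commands": [1,-0.03,0,0,0,-0.04,0,1,-0.06,0,0,0,-0.08,0,1,-0.09,0,0.008,0,-0.12,0,1,-0.124,0,0.015,0,-0.165,0,1,-0.124,0,0.015,0,-0.165,0,1,-0.124,0,0.015,0,-0.165,0,1,-0.124,0,0.015,0,-0.165,0,1,-0.124,0,0.015,0,-0.165,0]}}

```text
time_s: 6.98
position: [0.4897, -0.0997, 0.183]
tool_rot: [[-0.239, 0.971, -0.001], [0.971, 0.239, 0.005], [0.005, 0.0, -1.0]]
ft_force: [0.5, -0.7, -0.8]
grip_width: 0.0201
gripper_force: 58.9
```

Run:
```python
from h import *
np.set_printoptions(precision=3,suppress=True)
shot('scene','s5');shot('side','d5')
a=cv2.imread('pics/s5.png')[130:290,180:380];b=cv2.imread('pics/d5.png')[120:280,180:380]
cv2.imwrite('pics/c5.png',cv2.hconcat([cv2.resize(a,(400,320)),cv2.resize(b,(400,320))]))
s=env.observe();print(s['time_s'],s['ft_force'],s['position'],s['tool_rot'][2],s['grip_width'],s['gripper_force'])
```

```text
7.0833 [-0.438 -0.873 -0.235] [ 0.49  -0.1    0.183] [ 0.004  0.    -1.   ] 0.019766209682182095 58.868170185014606
```

View pics/c5.png

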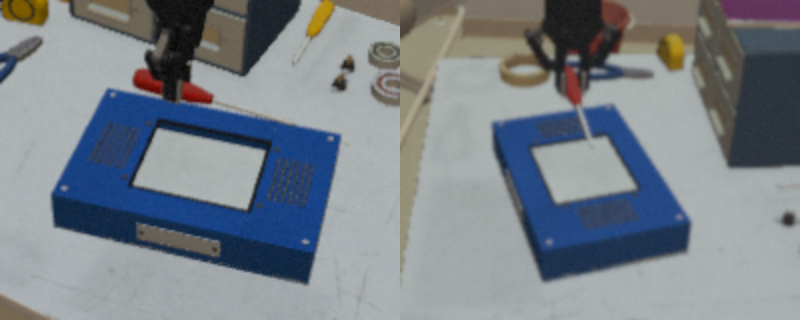

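The screwdriver is out and held level, about 11 cm above the cover. Handle at (135-215, 70-100) in the left crop, shaft free, hatch empty, other items untouched. Handing in.

```bash
python3 -c "
from h import *
print(env.close_job())"
```

```text
the job is handed in; nothing more can be done
None
```

The screwdriver came out handle first through the hatch and was handed in at about 7 s, held level about 11 cm above the cover, touching nothing and with nothing else disturbed as far as the last pictures show.

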